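Clear the plate vise and hold its spring jaw open at the mark

TASK

Sweep the brass trimmings off the bed of the plate vise with the scraper block - they have sharp burrs, so never touch them with the fingers - and put the scraper back on the bench clear of the vise. Then take the pull handle, draw the spring jaw out until its pointer lines up with the index of the brass rider on the rule, and finish while still holding it there against the spring, so that I can lay the next plate in. Do not shift the rider, and leave the other things on the bench where they are.

Things in the scene. Friction and masses are not known exactly. Their poses are not given: they have to be found in the camera images.
- vise: Plate vise bolted to the bench, turned up to 20 degrees. Aluminium base 110 (x) by 255 (y) by 20 mm high; origin at the middle of its underside, z up; the jaws work along y. In its frame, in mm: fixed jaw y -120 to -100, open bed to 0, sliding jaw 0 to 22 at rest, springs on two rods, end bracket 107 to 121, yoke with pull handle at 133. Jaws and bracket stand 52 above the bench.
- bed (a point): Centre of the open bed between the jaws (at rest), on its upper face, 20 mm above the bench; axes as the vise's. The bed is 110 mm along x and 100 mm along y; at x = -55 and +55 mm it is open and ends in a 20 mm drop to the bench. At the -x flank two bolt ears 24 mm wide, 14 mm high, stand out near the base's ends.
- jaw (a joint): Travel of the spring jaw in m along the vise's +y: 0 at rest on its stop, 0.060 at most. The spring pushes back to 0 with 7.5 N at rest plus 1.5 N per 10 mm (12 to 15 N at the mark); friction about 1 N. It returns by itself when let go.
- handle (a point): Middle of the pull handle's grip bar, moving with the jaw: round steel bar 12 mm thick, 84 mm above the bench, lying along the vise's x, 68 mm clear between its two legs. It stands on a yoke that tops out 52 mm above the bench, so 26 mm is free under the bar; nothing on either side along y rises above 52 mm. Pull it along the vise's +y (point axes as the vise's).
- pointer (a point): Tip of the dark steel pointer on the sliding jaw, over the rule on the +x flank; axes as the vise's, moves with the jaw along y.
- mark (a point): Tip of the index tongue on the brass rider (18 mm block with a thumbscrew) clamped on the rule along the vise's +x flank (y = 3 to 97 mm, not beside the bed), 28 to 50 mm from the resting pointer, which it faces. Axes as the vise's. The jaw is at the mark when pointer and mark have the same y in the vise's frame.
- scraper_c (a point): Centre of the scraper block, half-way up (26 mm above its sole). Beech block on a steel sole, 52 mm high in all, standing on the bench: sole 32 mm (its x) by 80 mm (its y) by 6 mm; wooden body above it 26 mm (x) by 76 mm (y). Grip the body across its x. Mass 0.11 to 0.22 kg.
- scraper: The same scraper block; origin at the centre of its sole.
- chip0_c (a point): Centre of a loose brass trimming, 26 mm (x) by 11 mm (y) by 5 mm (z), 12 g, lying on the vise's bed at the start.
- chip1_c (a point): Centre of a loose brass trimming, 26 mm (x) by 11 mm (y) by 5 mm (z), 12 g, lying on the vise's bed at the start.
- chip2_c (a point): Centre of a loose brass trimming, 26 mm (x) by 11 mm (y) by 5 mm (z), 12 g, lying on the vise's bed at the start.
- chip3_c (a point): Centre of a loose brass trimming, 26 mm (x) by 11 mm (y) by 5 mm (z), 12 g, lying on the vise's bed at the start.
- chip0: Trimming of point chip0_c; origin at the centre of its underside.
- chip1: Trimming of point chip1_c; origin at the centre of its underside.
- chip2: Trimming of point chip2_c; origin at the centre of its underside.
- chip3: Trimming of point chip3_c; origin at the centre of its underside.
- tin: Bystander: closed ink tin, 76 mm across, 75 mm high, loose; origin at the centre of its underside.
- block: Bystander: mounted lino block 88 x 118 x 23 mm, loose; origin at the centre of its underside.
- brayer: Bystander: ink roller lying on the bench, roller 36 mm thick and 90 mm long along its y at its origin, handle to its +x, 145 mm long in all, loose.

How it is judged:
By the outcome, as a careful person would: the job done as asked, in the order asked, and still so for the second after the job is handed in, while the arm keeps its last pose, push and grip.
It also fails if it takes over 58 s, if anything falls off the work surface, if the arm or the gripper's body presses on something with over 40 N, if the wrist force passes 120 N, or if a joint passes its speed limit or range.

ROBOT

A 6-joint arm with a two-finger parallel gripper is mounted at the origin on the work surface. World frame = base frame: x ahead of the robot, y to its left, z up, the work surface at z = 0. Lengths are in mm, angles in rad, forces in N, time in s.
With the tool pointing down it reaches from about 275 to 750 mm from the base axis. Payload 10.2 kg.
Tool frame: the origin (TCP) lies midway between the tips of the shut fingers; the grasp point (between the pads) lies 19 mm behind it; z points along the fingers, y is the direction in which the jaws open and shut (so a half turn about z gives the same grasp; the last joint's range is limited). The gripper opens to 85 mm and grips with 20 to 120 N. Pads are 22 mm wide; open, the fingers measure 114 mm over their backs; the gripper's body (76 mm by 85 mm) begins 54 mm behind the grasp point. The pads swing forward as they close: fully open they stand 13 mm farther back than shut.
Start: joints at [-1.404, 0.313, 1.498, -0, 1.331, -0.223], TCP at [199.49, -485.628, 231.294] pointing down, gripper open.
Joint ranges: [-2.94, 2.94], [-0.97, 2.17], [0.19, 2.56], [-1.23, 4.37], [0.02, 3.11], [-2.88, 2.88]. Speed limits (rad/s): [2.39, 2.39, 3.01, 3.14, 3.14, 3.14].

INTERFACE

Orientations are given as a unit quaternion [w, x, y, z].
In Python, from rig import sense, optics, ctrl gives the robot as it stands.
- The arm moves only by the tool play_rows, never from a script. Its argument "plan" is a list of rows, each a list of 7 numbers: the shift along the world's x, y, z in mm, then the turn, a rotation vector about the world's x, y, z in rad, then the opening, from -1 (shut) to 1 (fully open), so that 0 is half open. A call has 1 to 5 rows; each row shifts and turns the pose as measured when the row begins; what a row does not reach is not made up. A row lasts 1/12 s, in which the tool goes at most 41.7 mm and 7.16 degrees, less where a joint would pass 70% of its speed; a pose out of reach is approached as far as the arm can. A call is refused whole if a number of a shift passes 41.7 or a number of a turn 0.125, either way. A call with a gripper value outside its range is refused whole. The fingers move at their own pace and stop on an object; "grip_force" is the grip in N (left out, the last holds). Time passes only in rows, so rows that do not move let the fingers close. It gives the time, the measured TCP pose, the force and the opening at its end, in the units of the state.
- sense(): the state, without advancing time (a new reading comes with each control period).
- optics.capture(name): name is "scene" or "side" or "wrist"; returns a dict with "img" (384x512x3 uint8, blue, green, red), "fx", "fy", "cx", "cy" (pixels), "world_to_cam" (4x4, takes a point from world to camera coordinates). Camera axes: x right, y up, looking along -z (the intrinsics and any distortion apply to the point x, -y, -z); pixel columns grow to the right and rows downward; lengths in mm; the calibration is good to about 2 mm. A picture is of the moment at which its call begins. There is no depth.
- ctrl.finish_job(): hands the job in, once; it reports no verdict.
The state is a dict: "time_s": time; "joints": joint angles; "dq": joint speeds; "tau": joint torques, N m; "eef_pos": TCP position; "ee_rot": TCP orientation; "force": force on the tool from outside, world axes, zero at the start; "wrist_torque": the same for the moment, N m; "grip_width": opening from 0.0 (shut) to 1.0 (fully open).
Only numpy, scipy, OpenCV 4.12 (cv2) and the standard library are available. Lean on these libraries where they do the work, as an engineer would, in place of code of your own. Each camera call takes 0.05 s, during which the arm holds its last target. There are 200 camera calls.

## Working session

There is one attempt and no reset: what is moved stays moved. The work goes in short steps, Python scripts to look and compute and a tool call to move; the robot and the scene stay as the last step left them, time stands still between calls to the robot, and variables do not carry over. Pictures are saved under pics/ and viewed, about 8 in all and at most 12, crops included, and the job is handed in when it is done.

Besides the shell and the picture viewer there is one more tool, called by a JSON object that holds its "name" and its "arguments", one argument or row to a line. play_rows: Moves the arm, as the interface text tells. Its arguments: {"type":"object","properties":{"plan":{"type":"array"},"grip_force":{"type":"number"}},"required":["plan"]}

```bash
mkdir -p pics; ls; python3 - <<'E'
from rig import sense, optics
import cv2,numpy as np
s=sense();print(s)
ims=[]
for n in ["scene","side","wrist"]:
    c=optics.capture(n);cv2.imwrite(f"pics/{n}0.png",c["img"])
    np.savez(f"pics/{n}0.npz",**{k:v for k,v in c.items()})
    print(n,{k:(np.round(v,3).tolist() if not np.isscalar(v) else v) for k,v in c.items() if k!="img"})
E
```

```text
pics
{'time_s': 0.0, 'joints': array([-1.40438985e+00,  3.13426099e-01,  1.49842881e+00,  1.76090530e-06,
        1.33098976e+00, -2.23390415e-01]), 'dq': array([-0.00049639, -0.00239276, -0.00045259,  0.00110166,  0.00188842,
       -0.00259727]), 'tau': array([ 9.68833738e-04, -4.12261963e+01, -2.59747320e+01, -1.49084399e-04,
        4.06236053e-03,  4.19962612e-05]), 'eef_pos': array([ 199.45131813, -485.3655937 ,  230.75041914]), 'ee_rot': array([-6.25729255e-04,  9.81067191e-01,  1.93666659e-01,  1.86885591e-05]), 'force': array([ 1.24513266, -0.02418956, -0.10771669]), 'wrist_torque': array([-0.00138138, -0.02740344, -0.00139124]), 'grip_width': 1.0001186660904244}
scene {'fx': 427.55770028319233, 'fy': 427.55770028319233, 'cx': 257.22173494290234, 'cy': 197.6678023572859, 'world_to_cam': [[-0.116, 0.993, 0.004, 12.237], [-0.733, -0.088, 0.674, 386.504], [0.67, 0.075, 0.738, -1490.212], [0.0, 0.0, 0.0, 1.0]]}
side {'fx': 459.7794167992909, 'fy': 459.7794167992909, 'cx': 262.8156996719633, 'cy': 190.7444872108042, 'world_to_cam': [[-0.975, -0.223, 0.001, 607.18], [0.156, -0.682, 0.715, -148.342], [-0.158, 0.697, 0.699, -1057.194], [0.0, 0.0, 0.0, 1.0]]}
wrist {'fx': 331.7783630406035, 'fy': 331.7783630406035, 'cx': 256.4426899493349, 'cy': 193.50078534912075, 'world_to_cam': [[0.38, -0.925, -0.002, -524.228], [0.879, 0.362, -0.31, 41.104], [0.287, 0.116, 0.951, -380.318], [0.0, 0.0, 0.0, 1.0]]}
```

View pics/scene0.png

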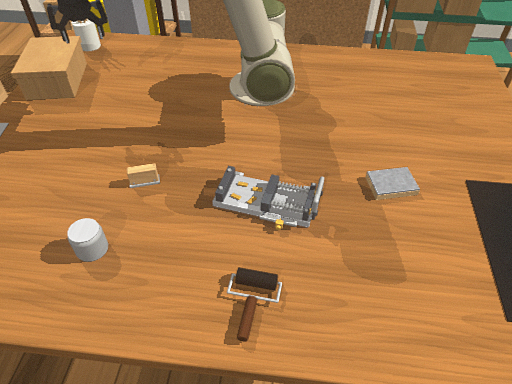

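View pics/side0.png

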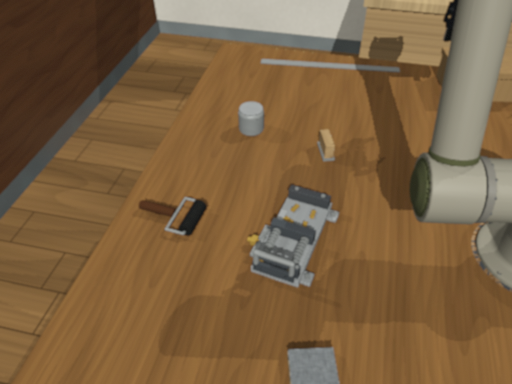

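The scene view shows the scraper near (143,177), the vise at (270,197) with four brass chips at (228–258, 184–201), and the rider at (279,225). The side view shows the scraper at (326,147), the vise at (293,235), and the rider at (253,239). Next I'll make zoomed crops.

```bash
cat > h.py <<'E'
import numpy as np,cv2
from rig import sense,optics
from scipy.spatial.transform import Rotation as R
def load(n): return dict(np.load(f"pics/{n}.npz"))
def snap(cam,tag):
    c=optics.capture(cam);np.savez(f"pics/{cam}{tag}.npz",**c);cv2.imwrite(f"pics/{cam}{tag}.png",c["img"]);return c
def proj(c,P):
    P=np.atleast_2d(P);W=c["world_to_cam"];q=P@W[:3,:3].T+W[:3,3]
    return np.c_[c["cx"]+c["fx"]*q[:,0]/-q[:,2],c["cy"]-c["fy"]*q[:,1]/-q[:,2]]
def ray(c,u,v,z):
    W=c["world_to_cam"];d=W[:3,:3].T@np.array([(u-c["cx"])/c["fx"],-(v-c["cy"])/c["fy"],-1]);o=-W[:3,:3].T@W[:3,3]
    return o+d*(z-o[2])/d[2]
def crop(c,x,y,w,h,k): return cv2.resize(c["img"][y:y+h,x:x+w],None,fx=k,fy=k,interpolation=cv2.INTER_CUBIC)
E
python3 - <<'E'
from h import *
a=load("scene0");b=load("side0")
for n,c,u,v,z in [("scr",a,143,170,52),("scr",b,326,137,52),("vise",a,270,197,30),("vise",b,293,235,30),("tin",a,87,228,75),("block",a,392,180,23),("roller",a,256,280,18)]: print(n,ray(c,u,v,z).round(0))
A=crop(a,205,160,130,75,6)
B=crop(b,240,180,105,110,4); 
C=crop(b,305,120,45,50,6);D=crop(a,120,155,50,40,6)
cv2.imwrite("pics/c1.png",A)
o=np.zeros((600,800,3),np.uint8);o[:440,:420]=B;o[:300,430:700]=C;o[300:540,430:730]=D
cv2.imwrite("pics/c2.png",o)
E
```

```text
scr [ 506. -258.   52.]
scr [ 503. -269.   52.]
vise [542.  84.  30.]
vise [532.  86.  30.]
tin [ 728. -317.   75.]
block [435. 404.  23.]
roller [783.  76.  18.]
```

View pics/c1.png

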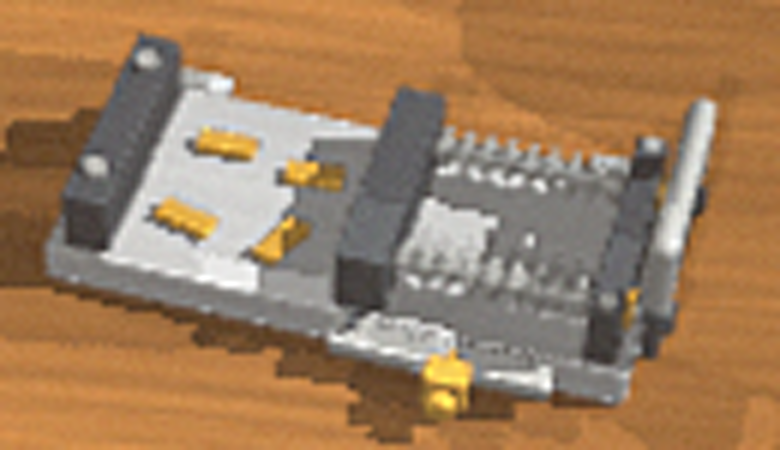

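View pics/c2.png

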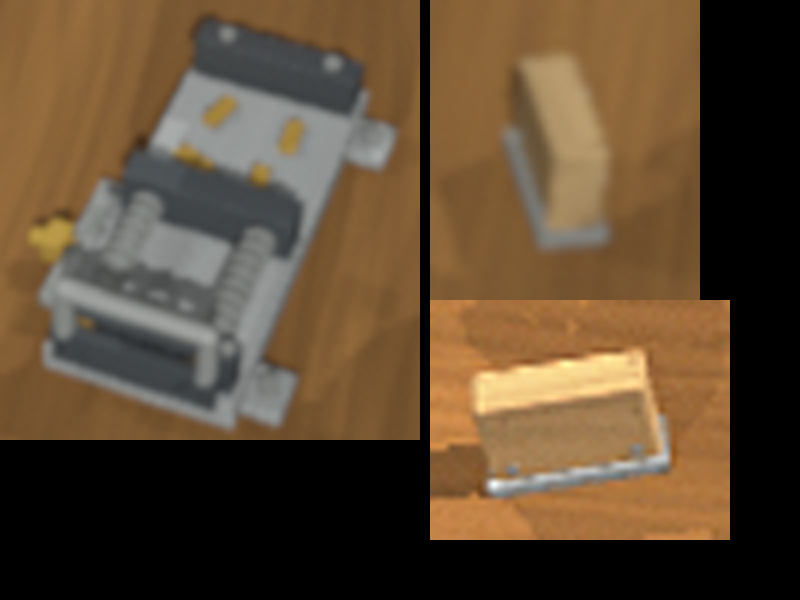

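The crops show vise corners, jaw bolts, bar ends, rider and scraper corners clearly enough to fit poses. I'll fit them using both cameras.

```bash
cat > fit.py <<'E'
from h import *
from scipy.optimize import least_squares
a=load("scene0");b=load("side0")
def fit(obs,x0):
    def tf(p,L):
        L=np.array(L,float);c,s=np.cos(p[2]),np.sin(p[2]);return np.c_[p[0]+c*L[:,0]-s*L[:,1],p[1]+s*L[:,0]+c*L[:,1],L[:,2]]
    def res(p):
        return np.concatenate([(proj(c,tf(p,[o[0] for o in l]))-np.array([o[1] for o in l])).ravel() for c,l in obs])
    r=least_squares(res,x0,loss="soft_l1");print(r.x[:2].round(1),np.degrees(r.x[2]).round(2));print(res(r.x).reshape(-1,2).round(1).tolist());return r.x
A=lambda u,v:(205+u/6,160+v/6)
B=lambda u,v:(240+u/4,180+v/4)
C=lambda u,v:(305+(u-430)/6,120+v/6)
D=lambda u,v:(120+(u-430)/6,155+(v-300)/6)
if __name__=="__main__":
    print("vise");v=fit([(a,[((55,-127.5,0),A(50,275)),((55,127.5,0),A(620,402)),((0,-110,52),A(121,111)),((0,11,52),A(394,175)),((0,114,52),A(629,222)),((0,133,86),A(685,180))]),
     (b,[((55,127.5,0),B(45,365)),((-55,127.5,0),B(232,427)),((0,-110,52),B(280,48)),((0,133,86),B(140,312))])],[540,80,-.15])
    print("scr");fit([(a,[((16,-40,0),D(490,493)),((16,40,0),D(668,468)),((-13,-38,52),D(473,375)),((-13,38,52),D(643,352)),((13,-38,52),D(480,413)),((13,38,52),D(657,390))]),
     (b,[((16,40,0),C(540,248)),((-16,40,0),C(608,243)),((13,-38,52),C(520,62)),((-13,-38,52),C(570,55)),((-13,38,52),C(605,155)),((13,38,52),C(553,165))])],[505,-262,0])
    # chips, in vise frame
    c,s=np.cos(v[2]),np.sin(v[2]);M=np.array([[c,s],[-s,c]])
    for cam,L in ((a,[A(226,144),A(316,174),A(185,218),A(280,240)]),(b,[B(292,135),B(262,173),B(220,110),B(192,157)])):
        for q in L: print("chip",(M@(ray(cam,*q,24)[:2]-v[:2])).round(0))
    for cam,q in ((a,A(447,372)),(b,B(50,237))): print("rider",(M@(ray(cam,*q,30)[:2]-v[:2])).round(0))
E
python3 fit.py
```

```text
vise
[530.9  70.9] -9.6
[[-0.7, -0.0], [0.2, 0.5], [-0.3, 0.3], [-0.8, -0.8], [-0.3, -0.2], [-0.6, -1.0], [-0.0, 1.0], [-0.0, 1.6], [0.0, 0.9], [-1.0, 0.0]]
scr
[ 499.2 -264.2] 20.04
[[0.6, 1.1], [0.7, 0.4], [-0.4, -0.5], [0.1, -1.1], [-1.2, -0.2], [-1.5, -0.9], [-0.5, 0.7], [-0.7, 0.6], [-0.4, -0.1], [0.2, 0.4], [0.7, 0.4], [0.0, -0.5]]
chip [-21. -69.]
chip [-15. -25.]
chip [ 27. -72.]
chip [ 27. -29.]
chip [-22. -72.]
chip [-15. -36.]
chip [ 25. -75.]
chip [ 28. -32.]
rider [82. 58.]
rider [80. 62.]
```

Pose fits agree within about 1 px: vise at (531,71) with yaw −9.6°, scraper at (499,−264) with yaw +20°. All four chips fall inside the bed and the heights and sizes are consistent. I'll move over the scraper.

{"name": "play_rows", "arguments": {
  "plan": [
    [23, 17, -9, 0, 0, 0.118, 1],
    [23, 17, -9, 0, 0, 0.118, 1],
    [23, 17, -9, 0, 0, 0.118, 1],
    [23, 17, -9, 0, 0, 0.118, 1],
    [23, 17, -9, 0, 0, 0.118, 1]
  ]
}}

```text
time_s: 0.57
eef_pos: [314.5, -400.2, 184.6]
ee_rot: [0.001, 0.879, 0.477, -0.0]
force: [0.0, -0.0, 0.4]
grip_width: 0.998
```

{"name": "play_rows", "arguments": {
  "plan": [
    [23, 17, -9, 0, 0, 0.118, 1],
    [23, 17, -9, 0, 0, 0.118, 1],
    [23, 17, -9, 0, 0, 0.118, 1],
    [23, 17, -9, 0, 0, 0.118, 1],
    [23, 17, -9, 0, 0, 0.118, 1]
  ]
}}

```text
time_s: 0.98
eef_pos: [434.2, -309.5, 136.7]
ee_rot: [0.0, 0.692, 0.722, -0.0]
force: [-0.3, -1.3, 0.7]
grip_width: 1.0
```

```bash
cat >> h.py <<'E'
def st():
    s=sense();q=s["ee_rot"];r=R.from_quat([q[1],q[2],q[3],q[0]]);m=r.as_matrix()
    print("t",round(s["time_s"],2),"pos",s["eef_pos"].round(1),"yaw_y",np.degrees(np.arctan2(m[1,1],m[0,1])).round(2),"z",m[:,2].round(3),"F",s["force"].round(1),"T",s["wrist_torque"].round(2),"g",round(s["grip_width"],3),"q",s["joints"].round(2));return s,m
E
python3 -c "from h import *;st()"
```

```text
t 0.98 pos [ 434.2 -309.5  136.7] yaw_y 2.48 z [ 0. -0. -1.] F [-0.3 -1.3  0.7] T [0.02 0.03 0.05] g 1.0 q [-0.84  0.42  1.6  -0.    1.12 -0.88]
```

{"name": "play_rows", "arguments": {
  "plan": [
    [22, 15, -4, 0, 0, 0.102, 1],
    [22, 15, -4, 0, 0, 0.102, 1],
    [21, 15, -4, 0, 0, 0.102, 1],
    [0, 0, 0, 0, 0, 0, 1]
  ]
}}

```text
time_s: 1.32
eef_pos: [504.1, -257.5, 120.9]
ee_rot: [-0.002, 0.563, 0.827, 0.0]
force: [-0.2, 0.3, -0.9]
grip_width: 1.005
```

```bash
python3 - <<'E'
from h import *
s,m=st();w=snap("wrist","1")
th=np.radians(20.04);c,s_=np.cos(th),np.sin(th)
im=cv2.resize(w["img"],None,fx=1.5,fy=1.5)
for z,hx,hy,col in((0,16,40,(0,0,255)),(52,13,38,(0,255,0))):
    P=np.array([[499.2+c*x-s_*y,-264.2+s_*x+c*y,z] for x,y in((-hx,-hy),(hx,-hy),(hx,hy),(-hx,hy))])
    q=proj(w,P);print(q.round(0).tolist());cv2.polylines(im,[np.int32(q*1.5)],True,col,1)
cv2.imwrite("pics/w1.png",im)
E
```

```text
t 1.32 pos [ 504.1 -257.5  120.9] yaw_y 21.53 z [-0.003  0.003 -1.   ] F [-0.2  0.3 -0.9] T [ 0.04 -0.01  0.01] g 1.005 q [-0.68  0.51  1.51  0.    1.13 -1.06]
[[230.0, 235.0], [266.0, 236.0], [270.0, 145.0], [230.0, 144.0]]
[[228.0, 264.0], [264.0, 265.0], [268.0, 161.0], [228.0, 160.0]]
```

View pics/w1.png

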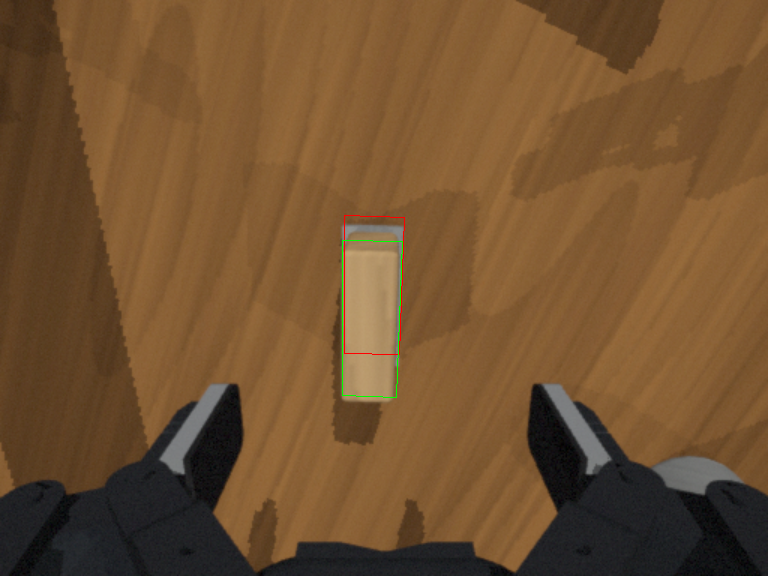

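The wrist view shows the scraper centred at about (370,320), within about 3 mm of the fitted outline and aligned with the fingers. I'll descend and grip.

{"name": "play_rows", "arguments": {
  "plan": [
    [-4, -9, -25, 0, 0, -0.015, 1],
    [0, 0, -30, 0, 0, 0, 1],
    [0, 0, -28, 0, 0, 0, 1],
    [0, 0, -14, 0, 0, 0, 1],
    [0, 0, 0, 0, 0, 0, 1]
  ]
}}

```text
time_s: 1.78
eef_pos: [496.8, -270.5, 22.1]
ee_rot: [-0.001, 0.575, 0.818, -0.001]
force: [-1.3, -0.2, -0.4]
grip_width: 1.0
```

{"name": "play_rows", "arguments": {
  "plan": [
    [0, 0, 0, 0, 0, 0, 1]
  ]
}}

```text
time_s: 1.87
eef_pos: [496.2, -271.0, 22.1]
ee_rot: [-0.001, 0.575, 0.818, -0.001]
force: [0.1, 0.5, -0.3]
grip_width: 0.996
```

{"name": "play_rows", "arguments": {
  "plan": [
    [4, 4, 0, 0, 0, 0, 1],
    [0, 0, 0, 0, 0, 0, 0],
    [0, 0, 0, 0, 0, 0, -1],
    [0, 0, 0, 0, 0, 0, -1],
    [0, 0, 0, 0, 0, 0, -1]
  ],
  "grip_force": 70
}}

```text
time_s: 2.28
eef_pos: [501.6, -268.8, 26.8]
ee_rot: [0.002, 0.576, 0.817, -0.001]
force: [-0.1, -0.1, 0.1]
grip_width: 0.453
```

{"name": "play_rows", "arguments": {
  "plan": [
    [0, 0, 0, 0, 0, 0, -1],
    [0, 0, 0, 0, 0, 0, -1],
    [0, 0, 0, 0, 0, 0, -1],
    [0, 0, 0, 0, 0, 0, -1]
  ]
}}

```text
time_s: 2.62
eef_pos: [501.7, -268.9, 27.6]
ee_rot: [0.003, 0.576, 0.817, -0.001]
force: [-0.1, -0.6, -1.1]
grip_width: 0.289
```

```bash
python3 -c "from h import *;st()"
```

```text
t 2.62 pos [ 501.7 -268.9   27.6] yaw_y 19.61 z [ 0.003 -0.005 -1.   ] F [-0.1 -0.6 -1.1] T [ 0.07 -0.06 -0.02] g 0.289 q [-0.7   0.64  1.58 -0.    0.92 -1.04]
```

The TCP drifted up while closing, so the grip is too high. I'll reopen and regrip lower.

{"name": "play_rows", "arguments": {
  "plan": [
    [0, 0, 0, 0, 0, 0, 0],
    [0, 0, 0, 0, 0, 0, 0],
    [0, 0, -6, 0, 0, 0, 0],
    [0, 0, -4, 0, 0, 0, 0],
    [0, 0, 0, 0, 0, 0, 0]
  ]
}}

```text
time_s: 3.03
eef_pos: [501.9, -269.0, 16.7]
ee_rot: [0.003, 0.576, 0.817, -0.001]
force: [0.5, 0.6, 0.2]
grip_width: 0.506
```

{"name": "play_rows", "arguments": {
  "plan": [
    [0, 0, 0, 0, 0, 0, -0.4],
    [0, 0, 0, 0, 0, 0, -1]
  ]
}}

```text
time_s: 3.2
eef_pos: [501.8, -268.9, 16.4]
ee_rot: [0.003, 0.576, 0.817, -0.001]
force: [-0.5, -0.7, -1.5]
grip_width: 0.29
```

{"name": "play_rows", "arguments": {
  "plan": [
    [0, 0, 0, 0, 0, 0, -1],
    [0, 0, 0, 0, 0, 0, -1],
    [0, 0, 10, 0, 0, 0, -1],
    [0, 0, 25, 0, 0, 0, -1],
    [0, 0, 25, 0, 0, 0, -1]
  ]
}}

```text
time_s: 3.62
eef_pos: [499.0, -266.7, 74.0]
ee_rot: [-0.003, 0.576, 0.817, -0.001]
force: [0.5, 0.0, -1.9]
grip_width: 0.296
```

```bash
python3 -c "
from h import *
s,m=st()
th=np.radians(-9.6);c,n=np.cos(th),np.sin(th)
for x,y in((-78,-50),(65,-50)): print(x,y,530.9+c*x-n*y,70.9+n*x+c*y)
"
```

```text
t 3.62 pos [ 499.  -266.7   74. ] yaw_y 19.59 z [-0.005  0.002 -1.   ] F [ 0.5  0.  -1.9] T [-0.   -0.01 -0.01] g 0.296 q [-0.7   0.57  1.55 -0.    1.03 -1.04]
-78 -50 445.6538717726955 34.608160390330724
65 -50 586.6513050737777 10.760229609928103
```

The scraper is held, with the sole 16.4 mm below the TCP. I'll carry it to the −x side of the bed.

{"name": "play_rows", "arguments": {
  "plan": [
    [-6.6, 37, 10, 0, 0, -0.064, -1],
    [-6.6, 37, 10, 0, 0, -0.064, -1],
    [-6.6, 37, 5, 0, 0, -0.064, -1],
    [-6.6, 37, 5, 0, 0, -0.064, -1],
    [-6.6, 37, 5, 0, 0, -0.064, -1]
  ]
}}

```text
time_s: 4.03
eef_pos: [466.2, -83.0, 117.9]
ee_rot: [0.004, 0.707, 0.707, -0.001]
force: [1.1, -0.3, -1.6]
grip_width: 0.297
```

{"name": "play_rows", "arguments": {
  "plan": [
    [-6.6, 37, 0, 0, 0, -0.064, -1],
    [-6.6, 37, 0, 0, 0, -0.064, -1],
    [-6.6, 34, 0, 0, 0, -0.064, -1],
    [0, 0, 0, 0, 0, 0, -1],
    [0, 0, 0, 0, 0, 0, -1]
  ]
}}

```text
time_s: 4.45
eef_pos: [442.7, 35.8, 122.8]
ee_rot: [0.005, 0.774, 0.633, 0.001]
force: [0.3, -0.2, -2.5]
grip_width: 0.294
```

```bash
python3 - <<'E'
from h import *
s,m=st();a=snap("scene","2");b=snap("side","2")
o=np.zeros((600,800,3),np.uint8);o[:400,:800]=crop(a,180,130,160,80,5);
o[400:,:]=0
cv2.imwrite("pics/x.png",o)
E
```

```text
t 4.45 pos [442.7  35.8 122.8] yaw_y -11.42 z [ 0.008 -0.007 -1.   ] F [ 0.3 -0.2 -2.5] T [-0.03 -0.   -0.01] g 0.294 q [-0.18  0.26  1.88 -0.01  0.99  0.02]
```

{"name": "play_rows", "arguments": {
  "plan": [
    [2.6, -3.2, -20, 0.007, 0.008, 0.03, -1],
    [0, 0, -25, 0, 0, 0, -1],
    [0, 0, -20, 0, 0, 0, -1],
    [0, 0, -10, 0, 0, 0, -1],
    [0, 0, 0, 0, 0, 0, -1]
  ]
}}

```text
time_s: 4.97
eef_pos: [448.4, 25.5, 46.4]
ee_rot: [0.002, 0.766, 0.643, 0.001]
force: [0.6, -0.2, -1.5]
grip_width: 0.294
```

```bash
python3 - <<'E'
from h import *
s,m=st();a=snap("scene","2");b=snap("side","2")
o=np.zeros((600,800,3),np.uint8);o[:300,:800]=crop(a,170,150,200,75,4);o[300:,:400]=crop(b,250,170,100,75,4)
cv2.imwrite("pics/x.png",o)
E
```

```text
t 4.97 pos [448.4  25.5  46.4] yaw_y -9.99 z [ 0.005 -0.001 -1.   ] F [ 0.6 -0.2 -1.5] T [ 0.01  0.03 -0.03] g 0.294 q [-0.2   0.4   1.93 -0.    0.8  -0.03]
```

View pics/x.png

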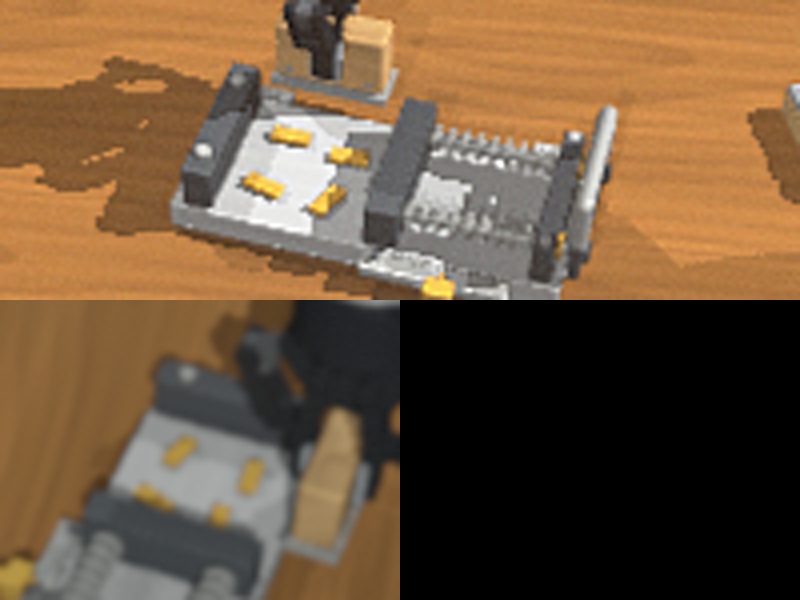

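The view shows the scraper hanging level on the −x side of the bed at (330,60) with all four chips undisturbed. I'll compute its actual position in the vise frame.

```bash
cat >> h.py <<'E'
V=np.array([530.9,70.9]);VY=np.radians(-9.6)
MV=np.array([[np.cos(VY),-np.sin(VY)],[np.sin(VY),np.cos(VY)]])
tov=lambda p:(MV.T@(np.asarray(p)[:2]-V))
tow=lambda x,y:V+MV@[x,y]
E
python3 - <<'E'
from h import *
a=load("scene2");b=load("side2");s=sense()
print("tcp",tov(s["eef_pos"]).round(1),"target",tow(-78,-52).round(1))
A=lambda u,v:(170+u/4,150+v/4);B=lambda u,v:(250+u/4,170+(v-300)/4)
z=s["eef_pos"][2]-16.4
for q,n in((A(273,86),"sole +x-y"),(A(386,102),"+x+y")): print(n,tov(ray(a,*q,z)).round(1))
for q,n in((B(285,548),"+x+y"),(B(338,562),"-x+y")): print(n,tov(ray(b,*q,z)).round(1))
E
```

```text
tcp [-72.9 -58.2] target [445.3  32.6]
sole +x-y [-55.4 -92. ]
+x+y [-62.3 -14.5]
+x+y [-59.3 -17.4]
-x+y [-90.6 -19. ]
```

{"name": "play_rows", "arguments": {
  "plan": [
    [1, 5, -4, 0, 0.003, 0.007, -1],
    [0, 0, -4, 0, 0, 0, -1],
    [0, 0, 0, 0, 0, 0, -1]
  ]
}}

```text
time_s: 5.32
eef_pos: [452.1, 29.8, 41.7]
ee_rot: [0.004, 0.764, 0.645, 0.002]
force: [-0.9, -0.1, -1.9]
grip_width: 0.295
```

```bash
python3 -c "
from h import *
s,m=st();print(tov(s['eef_pos']))"
```

```text
t 5.32 pos [452.1  29.8  41.7] yaw_y -9.61 z [ 0.009 -0.003 -1.   ] F [-0.9 -0.1 -1.9] T [-0.    0.05 -0.05] g 0.295 q [-0.19  0.42  1.93 -0.    0.79 -0.02]
[-70.8096455  -53.64069359]
```

{"name": "play_rows", "arguments": {
  "plan": [
    [-4, 1, -3, 0, 0.008, 0, -1],
    [-2, 0, -2, 0, 0, 0, -1],
    [0, 0, 0, 0, 0, 0, -1]
  ]
}}

```text
time_s: 5.57
eef_pos: [446.1, 31.0, 37.0]
ee_rot: [0.002, 0.764, 0.646, -0.0]
force: [-0.2, 0.3, -2.2]
grip_width: 0.295
```

{"name": "play_rows", "arguments": {
  "plan": [
    [0, 0, 0, 0, 0, 0, -1]
  ]
}}

```text
time_s: 5.65
eef_pos: [446.0, 31.0, 37.1]
ee_rot: [0.002, 0.764, 0.646, -0.0]
force: [0.2, -0.7, -1.9]
grip_width: 0.296
```

{"name": "play_rows", "arguments": {
  "plan": [
    [0, 0, 1, 0, 0, 0, -1],
    [8, -1.3, 0, 0, 0, 0, -1],
    [12, -2, 0, 0, 0, 0, -1],
    [12, -2, 0, 0, 0, 0, -1],
    [12, -2, 0, 0, 0, 0, -1]
  ]
}}

```text
time_s: 6.07
eef_pos: [491.5, 23.6, 38.8]
ee_rot: [0.001, 0.764, 0.646, -0.001]
force: [0.2, 0.6, -1.8]
grip_width: 0.297
```

```bash
python3 -c "
from h import *
s,m=st();print(tov(s['eef_pos']))"
```

```text
t 6.07 pos [491.5  23.6  38.8] yaw_y -9.55 z [ 0.001 -0.003 -1.   ] F [ 0.2  0.6 -1.8] T [-0.04  0.06 -0.02] g 0.297 q [-0.19  0.49  1.81 -0.    0.84 -0.02]
[-30.96244964 -53.15839216]
```

{"name": "play_rows", "arguments": {
  "plan": [
    [12, -2, -1, 0, 0, 0, -1],
    [12, -2, 0, 0, 0, 0, -1],
    [12, -2, 0, 0, 0, 0, -1],
    [12, -2, 0, 0, 0, 0, -1],
    [12, -2, 0, 0, 0, 0, -1]
  ]
}}

```text
time_s: 6.48
eef_pos: [557.4, 12.5, 38.0]
ee_rot: [0.002, 0.764, 0.646, -0.0]
force: [-1.2, -0.3, -1.5]
grip_width: 0.297
```

```bash
python3 -c "
from h import *
s,m=st();print(tov(s['eef_pos']))"
```

```text
t 6.48 pos [557.4  12.5  38. ] yaw_y -9.56 z [ 0.002 -0.003 -1.   ] F [-1.2 -0.3 -1.5] T [ 0.02  0.03 -0.01] g 0.297 q [-0.19  0.6   1.61 -0.    0.93 -0.02]
[ 35.8207063  -53.13847311]
```

{"name": "play_rows", "arguments": {
  "plan": [
    [12, -2, 0, 0, 0, 0, -1],
    [12, -2, 0, 0, 0, 0, -1],
    [8, -1.5, 0, 0, 0, 0, -1],
    [0, 0, 0, 0, 0, 0, -1],
    [0, 0, 0, 0, 0, 0, -1]
  ]
}}

```text
time_s: 6.9
eef_pos: [595.1, 5.6, 37.7]
ee_rot: [0.003, 0.764, 0.645, 0.001]
force: [-0.1, -0.1, -2.8]
grip_width: 0.294
```

```bash
python3 - <<'E'
from h import *
s,m=st();print(tov(s['eef_pos']));a=snap("scene","3");b=snap("side","3")
o=np.zeros((600,800,3),np.uint8);o[:300,:800]=crop(a,170,165,200,75,4);o[300:,:400]=crop(b,250,170,100,75,4)
hsv=cv2.cvtColor(o,cv2.COLOR_BGR2HSV)
cv2.imwrite("pics/x3.png",o)
E
```

```text
t 6.9 pos [595.1   5.6  37.7] yaw_y -9.6 z [ 0.005 -0.004 -1.   ] F [-0.1 -0.1 -2.8] T [-0.02  0.04 -0.  ] g 0.294 q [-0.19  0.67  1.49 -0.    0.98 -0.02]
[ 74.21887686 -53.63303811]
```

View pics/x3.png

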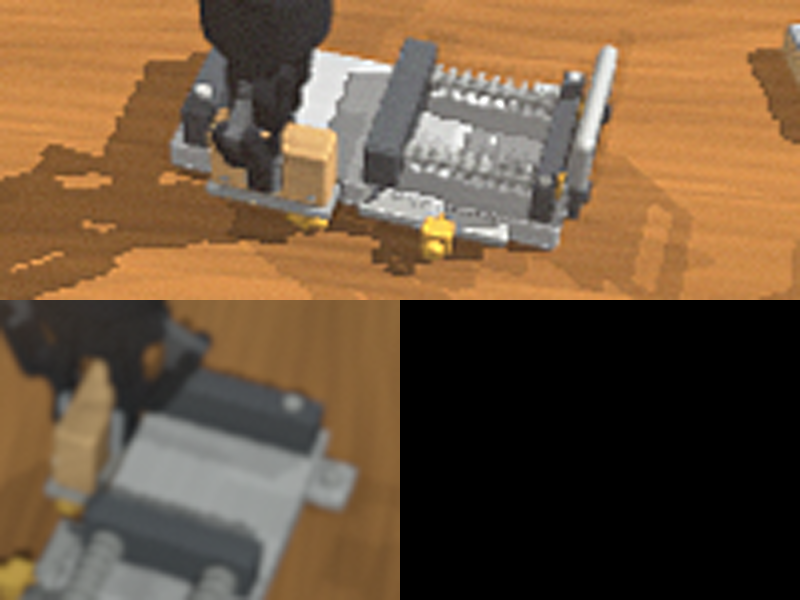

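The view shows the bed clear. Brass is visible only beyond the +x edge below the sole at (305,222), and in the side view at (68,507). I'll lift and carry the scraper back.

{"name": "play_rows", "arguments": {
  "plan": [
    [2, 0, 25, 0.004, 0.005, 0, -1],
    [0, 0, 30, 0, 0, 0, -1],
    [0, 0, 25, 0, 0, 0, -1],
    [-11, -33, 0, 0, 0, 0.064, -1],
    [-12, -34, 0, 0, 0, 0.064, -1]
  ]
}}

```text
time_s: 7.42
eef_pos: [570.8, -56.8, 120.1]
ee_rot: [-0.002, 0.717, 0.697, -0.001]
force: [-0.3, -0.8, -2.9]
grip_width: 0.298
```

{"name": "play_rows", "arguments": {
  "plan": [
    [-12, -34, 0, 0, 0, 0.064, -1],
    [-12, -34, 0, 0, 0, 0.064, -1],
    [-12, -34, 0, 0, 0, 0.064, -1],
    [-12, -34, 0, 0, 0, 0.064, -1],
    [-12, -34, 0, 0, 0, 0.064, -1]
  ]
}}

```text
time_s: 7.83
eef_pos: [505.8, -231.3, 122.3]
ee_rot: [-0.001, 0.589, 0.808, -0.001]
force: [0.9, 0.2, -1.4]
grip_width: 0.296
```

{"name": "play_rows", "arguments": {
  "plan": [
    [-12, -30, 0, 0, 0, 0.06, -1],
    [0, 0, -20, 0, 0, 0, -1],
    [0, 0, 0, 0, 0, 0, -1]
  ]
}}

```text
time_s: 8.08
eef_pos: [489.4, -268.6, 102.7]
ee_rot: [0.0, 0.564, 0.826, -0.002]
force: [-0.6, 1.6, -4.0]
grip_width: 0.297
```

```bash
python3 - <<'E'
from h import *
s,m=st();a=snap("scene","4");b=snap("side","4")
o=np.zeros((600,800,3),np.uint8);o[:320]=crop(a,190,160,160,64,5);o[320:,:448]=crop(b,240,180,112,70,4)
cv2.imwrite("pics/x4.png",o)
E
```

```text
t 8.08 pos [ 489.4 -268.6  102.7] yaw_y 21.28 z [-0.001 -0.003 -1.   ] F [-0.6  1.6 -4. ] T [ 0.05  0.06 -0.02] g 0.297 q [-0.71  0.51  1.56 -0.    1.07 -1.08]
```

View pics/x4.png

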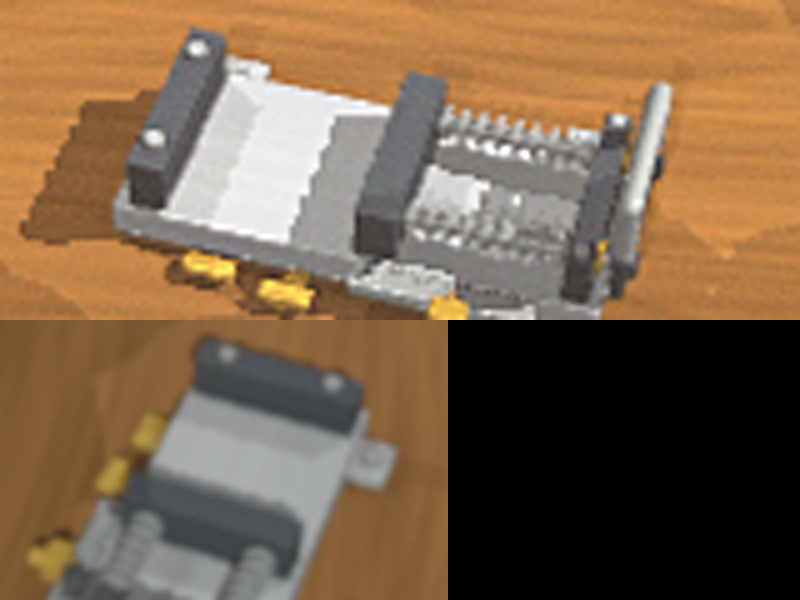

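The bed is empty: the chips lie on the bench beyond the +x edge at (208,267) and (285,293), and the rider looks unmoved. I'll set the scraper down.

{"name": "play_rows", "arguments": {
  "plan": [
    [10, 0, -25, 0, 0, -0.02, -1],
    [0, 0, -25, 0, 0, 0, -1],
    [0, 0, -18, 0, 0, 0, -1],
    [0, 0, -8, 0, 0, 0, -1],
    [0, 0, 0, 0, 0, 0, -1]
  ]
}}

```text
time_s: 8.6
eef_pos: [506.2, -265.4, 33.9]
ee_rot: [0.008, 0.57, 0.821, -0.002]
force: [-0.4, -0.7, -2.1]
grip_width: 0.299
```

{"name": "play_rows", "arguments": {
  "plan": [
    [0, 0, 0, 0, 0, 0, -1]
  ]
}}

```text
time_s: 8.68
eef_pos: [506.7, -264.9, 34.8]
ee_rot: [0.008, 0.57, 0.822, -0.002]
force: [0.3, 1.0, -1.3]
grip_width: 0.298
```

{"name": "play_rows", "arguments": {
  "plan": [
    [-5, -2, -6, 0.012, 0.011, -0.005, -1],
    [0, 0, -6, 0, 0, 0, -1],
    [0, 0, -2, 0, 0, 0, -1],
    [0, 0, 0, 0, 0, 0, -1]
  ]
}}

```text
time_s: 9.02
eef_pos: [503.0, -267.5, 23.5]
ee_rot: [0.002, 0.572, 0.82, -0.001]
force: [0.4, 0.3, -2.0]
grip_width: 0.297
```

```bash
python3 -c "from h import *;st()"
```

```text
t 9.02 pos [ 503.  -267.5   23.5] yaw_y 20.24 z [ 0.003 -0.004 -1.   ] F [ 0.4  0.3 -2. ] T [ 0.02  0.02 -0.03] g 0.297 q [-0.69  0.65  1.58 -0.    0.91 -1.05]
```

{"name": "play_rows", "arguments": {
  "plan": [
    [-2, 0, -4, 0.003, 0.003, 0, -1],
    [0, 0, -2, 0, 0, 0, -1],
    [0, 0, 0, 0, 0, 0, -1]
  ]
}}

```text
time_s: 9.27
eef_pos: [501.0, -267.9, 17.5]
ee_rot: [0.001, 0.572, 0.82, -0.0]
force: [0.4, 0.3, -2.5]
grip_width: 0.297
```

{"name": "play_rows", "arguments": {
  "plan": [
    [0, 0, -1, 0, 0, 0, -1],
    [0, 0, 0, 0, 0, 0, -1]
  ]
}}

```text
time_s: 9.43
eef_pos: [501.1, -268.1, 16.6]
ee_rot: [0.001, 0.572, 0.82, -0.0]
force: [0.6, 0.1, -1.8]
grip_width: 0.294
```

{"name": "play_rows", "arguments": {
  "plan": [
    [0, 0, 0, 0, 0, 0, -0.1],
    [0, 0, 0, 0, 0, 0, -0.1],
    [0, 0, 0, 0, 0, 0, 1],
    [0, 0, 0, 0, 0, 0, 1],
    [0, 0, 10, 0, 0, 0, 1]
  ]
}}

```text
time_s: 9.85
eef_pos: [500.9, -267.9, 26.4]
ee_rot: [0.0, 0.572, 0.82, -0.0]
force: [0.3, 0.1, -0.7]
grip_width: 0.856
```

{"name": "play_rows", "arguments": {
  "plan": [
    [0, 0, 35, 0, 0, 0, 1],
    [0, 0, 40, 0, 0, 0, 1],
    [0, 0, 30, 0, 0, 0, 1],
    [0, 0, 0, 0, 0, -0.12, 1]
  ]
}}

```text
time_s: 10.18
eef_pos: [500.2, -267.3, 138.8]
ee_rot: [0.0, 0.62, 0.785, 0.0]
force: [-0.1, -0.2, 0.7]
grip_width: 1.002
```

```bash
python3 - <<'E'
from h import *
s,m=st();w=snap("wrist","5")
W=w["world_to_cam"];C=-W[:3,:3].T@W[:3,3];d=W[:3,:3].T@np.array([0,0,-1])
print("cam in tool",(m.T@(C-s["eef_pos"])).round(1),"axis",(m.T@d).round(3))
print("goal view",tow(-20,50),"handle",tow(0,133))
a=snap("scene","5");hs=cv2.cvtColor(a["img"],cv2.COLOR_BGR2HSV)
E
```

```text
t 10.18 pos [ 500.2 -267.3  138.8] yaw_y 13.38 z [ 0.001  0.    -1.   ] F [-0.1 -0.2  0.7] T [ 0.03 -0.04  0.03] g 1.002 q [-0.7   0.49  1.49  0.    1.16 -0.93]
cam in tool [  79.7   -0.7 -142.7] axis [-0.31   0.     0.951]
goal view [519.51851659 123.53517679] handle [553.08024331 202.03747293]
```

{"name": "play_rows", "arguments": {
  "plan": [
    [2.2, 22.2, 0, 0, 0, -0.116, 1],
    [2.2, 22.2, 0, 0, 0, -0.116, 1],
    [2.2, 22.2, 0, 0, 0, -0.116, 1],
    [2.2, 22.2, 0, 0, 0, -0.116, 1],
    [2.2, 22.2, 0, 0, 0, -0.116, 1]
  ]
}}

```text
time_s: 10.7
eef_pos: [507.0, -153.8, 130.7]
ee_rot: [-0.006, 0.822, 0.57, 0.0]
force: [0.7, 0.1, 0.4]
grip_width: 0.999
```

{"name": "play_rows", "arguments": {
  "plan": [
    [2.2, 22.2, 0, 0, 0, -0.116, 1],
    [2.2, 22.2, 0, 0, 0, -0.116, 1],
    [2.2, 22.2, 0, 0, 0, -0.116, 1],
    [2.2, 22.2, 0, 0, 0, -0.116, 1],
    [2.2, 22.2, 0, 0, 0, -0.116, 1]
  ]
}}

```text
time_s: 11.12
eef_pos: [514.8, -36.1, 126.1]
ee_rot: [-0.01, 0.952, 0.305, -0.001]
force: [0.4, -0.5, -0.5]
grip_width: 1.004
```

{"name": "play_rows", "arguments": {
  "plan": [
    [2.2, 22.2, 0, 0, 0, -0.116, 1],
    [2.2, 22.2, 0, 0, 0, -0.116, 1],
    [2.2, 22.2, 0, 0, 0, -0.116, 1],
    [2.2, 22.2, 0, 0, 0, -0.116, 1],
    [2.2, 22.2, 0, 0, 0, -0.116, 1]
  ]
}}

```text
time_s: 11.53
eef_pos: [522.5, 81.1, 121.7]
ee_rot: [-0.012, 1.0, 0.015, -0.003]
force: [0.0, -0.8, -0.5]
grip_width: 1.001
```

{"name": "play_rows", "arguments": {
  "plan": [
    [2.2, 22.2, 0, 0, 0, -0.116, 1],
    [2.2, 22.2, 0, 0, 0, -0.116, 1],
    [0, 0, 0, 0, 0, 0, 1]
  ]
}}

```text
time_s: 11.78
eef_pos: [524.7, 130.9, 118.8]
ee_rot: [-0.013, 0.995, -0.104, -0.005]
force: [-0.0, -0.2, 0.3]
grip_width: 1.001
```

```bash
python3 - <<'E'
from h import *
s,m=st();print(tov(s["eef_pos"]));w=snap("wrist","6")
im=cv2.resize(w["img"],None,fx=1.5,fy=1.5,interpolation=cv2.INTER_CUBIC)
cv2.imwrite("pics/w6.png",im)
E
```

```text
t 11.78 pos [524.7 130.9 118.8] yaw_y -101.91 z [-0.007  0.026 -1.   ] F [-0.  -0.2  0.3] T [0.01 0.   0.01] g 1.001 q [0.02 0.46 1.6  0.03 1.09 1.78]
[-16.0790002   58.11291135]
```

View pics/w6.png

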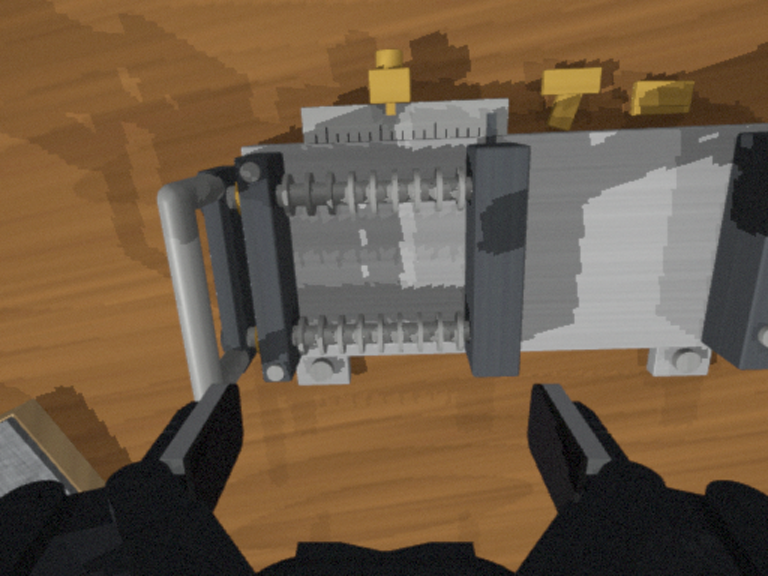

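The wrist view is very useful. The bar runs from (180,195) to (207,395), the rider tongue is at (391,113), and the rule ticks show at y≈133. The pointer is near the sliding jaw's +x end, at about (495,140). I'll zoom there.

```bash
python3 - <<'E'
from h import *
w=load("wrist6")
cv2.imwrite("pics/z6.png",crop(w,235,40,125,70,6))
for n,q,z in (("bar A",(120,130),84),("bar B",(137,263),84),("base -x,+ear? ",(349.5,85.5),20)): print(n,tov(ray(w,*q,z)).round(1))
print("jaw top corners",[tov(ray(w,u/1.5,v/1.5,52)).round(1).tolist() for u,v in((470,146),(528,146),(473,373),(519,373))])
print("bracket top",[tov(ray(w,u/1.5,v/1.5,52)).round(1).tolist() for u,v in((237,160),(284,160),(262,380),(299,380))])
E
```

```text
bar A [ 42.6 129.3]
bar B [-37.9 132.8]
base -x,+ear?  [59.  -6.5]
jaw top corners [[53.8, 22.5], [52.9, -0.6], [-48.3, 19.6], [-48.9, -1.7]]
bracket top [[52.0, 117.4], [51.2, 98.1], [-49.4, 119.2], [-49.8, 101.6]]
```

View pics/z6.png

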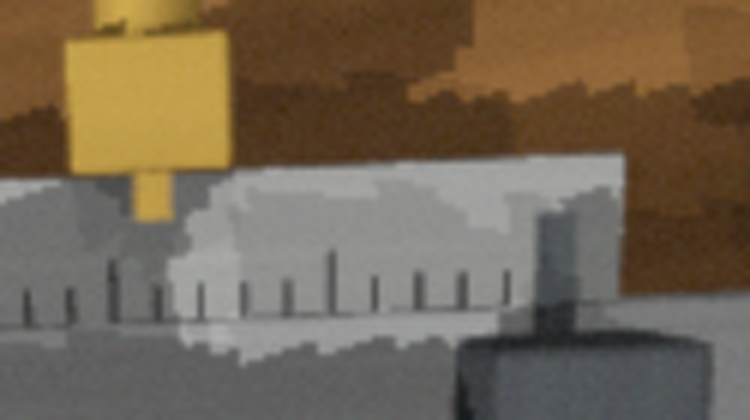

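The zoom shows the pointer tip at crop (557,212), the tongue tip at (153,221), and ticks every 43.4 px, so the gap is about 45–46.5 mm. That is within the stated 28–50 mm. Now I'll go over the bar.

{"name": "play_rows", "arguments": {
  "plan": [
    [10, 24, 0, -0.026, -0.007, 0.04, 1],
    [10, 24, 0, 0, 0, 0, 1],
    [9, 22, 0, 0, 0, 0, 1],
    [0, 0, 0, 0, 0, 0, 1],
    [0, 0, 0, 0, 0, 0, 1]
  ]
}}

```text
time_s: 12.25
eef_pos: [553.1, 198.0, 115.2]
ee_rot: [0.003, 0.998, -0.07, -0.004]
force: [-0.1, 0.7, 0.2]
grip_width: 1.0
```

```bash
python3 - <<'E'
from h import *
s,m=st();print(tov(s["eef_pos"]))
E
```

```text
t 12.25 pos [553.1 198.  115.2] yaw_y -98.01 z [-0.008 -0.005 -1.   ] F [-0.1  0.7  0.2] T [0.01 0.03 0.02] g 1.0 q [ 0.15  0.56  1.44 -0.    1.15  1.86]
[  0.64805342 129.06196296]
```

{"name": "play_rows", "arguments": {
  "plan": [
    [0.5, 3, -15, 0.005, -0.008, -0.027, 1],
    [0, 0, -18, 0, 0, 0, 1],
    [0, 0, -12, 0, 0, 0, 1],
    [0, 0, 0, 0, 0, 0, 1],
    [0, 0, 0, 0, 0, 0, 1]
  ]
}}

```text
time_s: 12.67
eef_pos: [552.6, 195.2, 67.7]
ee_rot: [0.001, 0.997, -0.079, -0.002]
force: [0.3, 0.5, -1.0]
grip_width: 1.0
```

```bash
python3 - <<'E'
from h import *
s,m=st();print(tov(s["eef_pos"]))
E
```

```text
t 12.67 pos [552.6 195.2  67.7] yaw_y -99.09 z [-0.004 -0.001 -1.   ] F [ 0.3  0.5 -1. ] T [ 0.01 -0.02 -0.03] g 1.0 q [ 0.14  0.62  1.49 -0.    1.04  1.87]
[  0.62155677 126.21943672]
```

{"name": "play_rows", "arguments": {
  "plan": [
    [1, 6, -2.5, 0, 0, -0.008, 1],
    [0, 0, 0, 0, 0, 0, 0.2],
    [0, 0, 0, 0, 0, 0, -0.3],
    [0, 0, 0, 0, 0, 0, -0.6],
    [0, 0, 0, 0, 0, 0, -0.6]
  ],
  "grip_force": 50
}}

```text
time_s: 13.08
eef_pos: [554.7, 200.2, 67.5]
ee_rot: [0.0, 0.997, -0.083, -0.0]
force: [-0.2, -1.6, -0.7]
grip_width: 0.455
```

```bash
python3 - <<'E'
from h import *
s,m=st();print(tov(s["eef_pos"]))
E
```

```text
t 13.08 pos [554.7 200.2  67.5] yaw_y -99.53 z [-0.001 -0.001 -1.   ] F [-0.2 -1.6 -0.7] T [-0.03 -0.02 -0.03] g 0.455 q [ 0.15  0.62  1.48 -0.    1.04  1.89]
[  1.8628471  131.47965812]
```

{"name": "play_rows", "arguments": {
  "plan": [
    [0, 0, -3.5, 0, 0, 0, -0.6],
    [0, 0, 0, 0, 0, 0, -0.6],
    [0, 0, 0, 0, 0, 0, -1],
    [0, 0, 0, 0, 0, 0, -1],
    [0, 0, 0, 0, 0, 0, -1]
  ]
}}

```text
time_s: 13.5
eef_pos: [555.0, 200.1, 64.7]
ee_rot: [0.0, 0.997, -0.083, 0.0]
force: [-0.3, -0.6, 0.4]
grip_width: 0.118
```

{"name": "play_rows", "arguments": {
  "plan": [
    [0, 0, 0, 0, 0, 0, -1],
    [0, 0, 0, 0, 0, 0, -1]
  ],
  "grip_force": 90
}}

```text
time_s: 13.67
eef_pos: [555.0, 200.1, 64.8]
ee_rot: [0.0, 0.997, -0.083, 0.0]
force: [-0.2, -0.3, 1.1]
grip_width: 0.103
```

```bash
python3 - <<'E'
from h import *
s,m=st();print(tov(s["eef_pos"]));w=snap("wrist","7");w6=load("wrist6")
# predicted pixels of pointer/mark by height from view 6
for n,q in(("ptr",(327.8,75.3)),("mark",(260.5,76.8))):
    for z in(20,26,32,38):
        P=ray(w6,*q,z);print(n,z,tov(P).round(1),proj(w,P).round(1))
E
```

```text
t 13.67 pos [555.  200.1  64.8] yaw_y -99.49 z [ 0.001 -0.001 -1.   ] F [-0.2 -0.3  1.1] T [-0.09  0.02 -0.01] g 0.103 q [ 0.15  0.63  1.48 -0.    1.03  1.89]
[  2.18485555 131.40617079]
ptr 20 [66.2  8.5] [[479.1 114.4]]
ptr 26 [66.2  9.6] [[484.2 115.4]]
ptr 32 [66.1 10.7] [[489.7 116.4]]
ptr 38 [66.1 11.7] [[495.6 117.6]]
mark 20 [67.1 54.3] [[396.4 112.5]]
mark 26 [67.  54.2] [[401.1 113.5]]
mark 32 [66.9 54.1] [[406.  114.6]]
mark 38 [66.9 54. ] [[411.3 115.7]]
```

The bar is gripped, at about 12 mm. I'll locate the tongue and pointer numerically in this view to get their heights by parallax.

```bash
cat >> h.py <<'E'
def tips(w,x0,x1,y0,y1):
    h=cv2.cvtColor(w["img"],cv2.COLOR_BGR2HSV).astype(int)[y0:y1,x0:x1]
    y=(h[...,1]>110)&(h[...,0]>18)&(h[...,0]<32)
    for r in range(y.shape[0]):
        c=np.where(y[r])[0]
        if len(c): print("Y",r+y0,c.min()+x0,c.max()+x0,len(c),end="; ")
    print()
E
python3 - <<'E'
from h import *
w=load("wrist7");tips(w,380,440,95,125);tips(load("wrist6"),240,290,60,90)
g=cv2.cvtColor(w["img"],cv2.COLOR_BGR2GRAY)
for r in range(108,136,2): print(r,g[r,465:512].tolist())
E
```

```text
Y 95 380 420 41; Y 96 380 419 40; Y 97 380 419 40; Y 98 380 419 40; Y 99 380 419 40; Y 100 380 419 40; Y 101 380 419 40; Y 102 381 418 38; Y 103 395 405 11; Y 104 396 404 9; Y 105 396 404 9; Y 106 396 404 9; Y 107 397 404 8; Y 108 396 404 9; Y 109 396 404 9; Y 110 396 404 9; Y 111 395 403 9; Y 112 396 403 8; 
Y 60 246 273 28; Y 61 246 273 28; Y 62 246 273 28; Y 63 246 273 28; Y 64 246 273 28; Y 65 247 273 27; Y 66 247 273 27; Y 67 246 272 27; Y 68 247 271 22; Y 69 257 262 6; Y 70 257 262 6; Y 71 257 262 6; Y 72 257 262 6; Y 73 257 262 6; Y 74 257 262 6; Y 75 258 263 6; Y 76 258 262 5; 
108 [164, 158, 129, 124, 126, 118, 118, 115, 117, 116, 117, 115, 118, 117, 117, 117, 118, 117, 118, 117, 117, 117, 115, 118, 118, 118, 116, 112, 100, 72, 66, 64, 65, 65, 61, 70, 60, 57, 61, 57, 49, 49, 48, 41, 48, 46, 43]
110 [113, 114, 115, 114, 100, 95, 97, 95, 94, 94, 111, 112, 111, 114, 115, 115, 116, 115, 117, 116, 115, 115, 115, 115, 114, 114, 114, 111, 68, 56, 58, 54, 60, 63, 64, 62, 62, 60, 57, 60, 51, 52, 47, 50, 51, 53, 51]
112 [116, 113, 113, 113, 93, 91, 92, 91, 90, 93, 95, 93, 97, 112, 112
[... 1666 characters left out ...]
, 75, 72, 75, 75, 76, 75, 72, 69, 73, 73, 65, 62, 67, 70, 65]
130 [47, 44, 85, 94, 90, 82, 79, 82, 66, 37, 33, 35, 37, 45, 49, 46, 45, 46, 52, 79, 111, 118, 116, 109, 96, 93, 92, 93, 95, 91, 93, 92, 95, 95, 90, 92, 95, 93, 93, 92, 94, 92, 94, 93, 90, 95, 93]
132 [66, 68, 92, 85, 79, 80, 79, 75, 51, 37, 33, 40, 45, 47, 48, 42, 46, 48, 53, 87, 95, 94, 97, 104, 104, 101, 101, 101, 105, 104, 102, 104, 105, 103, 104, 102, 102, 104, 104, 102, 103, 103, 105, 101, 102, 101, 101]
134 [103, 105, 107, 104, 94, 91, 88, 75, 42, 28, 31, 39, 47, 50, 49, 49, 48, 50, 65, 101, 109, 127, 127, 129, 127, 128, 127, 127, 126, 128, 130, 127, 128, 127, 129, 127, 127, 126, 127, 125, 125, 128, 130, 129, 129, 128, 127]
```

Parallax puts both tips at z≈26, the same height, so the required travel is about 44.7 mm. I'll pull in steps.

{"name": "play_rows", "arguments": {
  "plan": [
    [1, 6, 0, 0, 0, 0, -1],
    [1.3, 8, 0, 0, 0, 0, -1],
    [1.3, 8, 0, 0, 0, 0, -1],
    [1.3, 8, 0, 0, 0, 0, -1],
    [0, 0, 0, 0, 0, 0, -1]
  ]
}}

```text
time_s: 14.13
eef_pos: [558.8, 223.3, 64.8]
ee_rot: [0.008, 0.997, -0.083, -0.003]
force: [-3.3, -8.9, 4.4]
grip_width: 0.106
```

```bash
python3 - <<'E'
from h import *
w=load("wrist7");p=ray(w,483,115,26);k=ray(w,400.3,113,26);print(tov(p),tov(k))
s,m=st();print(tov(s["eef_pos"]))
E
```

```text
[66.35494674 10.27403771] [67.28896141 54.63473627]
t 14.13 pos [558.8 223.3  64.8] yaw_y -99.5 z [-0.007 -0.016 -1.   ] F [-3.3 -8.9  4.4] T [-1.29  0.4  -0.01] g 0.106 q [ 0.19  0.65  1.43 -0.02  1.07  1.94]
[  2.04555483 154.93077978]
```

{"name": "play_rows", "arguments": {
  "plan": [
    [1.2, 8, 0, 0.01, -0.004, 0, -1],
    [1.2, 7, 0, 0.005, -0.003, 0, -1],
    [1, 5, 0, 0, 0, 0, -1],
    [0, 0, 0, 0, 0, 0, -1],
    [0, 0, 0, 0, 0, 0, -1]
  ]
}}

```text
time_s: 14.55
eef_pos: [560.6, 234.3, 64.8]
ee_rot: [0.01, 0.997, -0.083, -0.004]
force: [-3.7, -11.3, 4.6]
grip_width: 0.104
```

```bash
python3 - <<'E'
from h import *
s,m=st();print(tov(s["eef_pos"]))
w=snap("wrist","8");
for n,L in(("mark26",tow(67,54.4)),):
    q=proj(w,[*L,26])[0];print(q)
u,v=map(int,q);tips(w,u-30,min(u+40,511),v-15,v+12)
g=cv2.cvtColor(w["img"],cv2.COLOR_BGR2GRAY)
for r in range(v-8,v+20,2): print(r,u-15,g[r,u-15:min(u+35,512)].tolist())
E
```

```text
t 14.55 pos [560.6 234.3  64.8] yaw_y -99.48 z [-0.01 -0.02 -1.  ] F [ -3.7 -11.3   4.6] T [-1.57  0.47  0.04] g 0.104 q [ 0.21  0.67  1.41 -0.02  1.08  1.96]
[  2.00683646 166.0375585 ]
[462.21828957 112.53509665]
Y 97 433 481 49; Y 98 433 481 49; Y 99 433 481 49; Y 100 436 481 45; Y 101 442 480 39; Y 102 456 466 11; Y 103 457 466 10; Y 104 457 466 10; Y 105 456 466 11; Y 106 456 466 11; Y 107 456 465 10; Y 108 456 465 10; Y 109 455 465 11; Y 110 455 465 11; Y 111 457 465 9; 
104 447 [143, 146, 143, 144, 144, 145, 144, 142, 142, 135, 130, 131, 143, 164, 167, 167, 164, 162, 164, 159, 123, 109, 109, 107, 109, 111, 113, 121, 124, 119, 122, 120, 119, 119, 117, 120, 119, 122, 124, 121, 120, 120, 120, 119, 121, 121, 121, 121, 121, 122]
106 447 [146, 144, 145, 147, 146, 143, 146, 147, 143, 133, 131, 135, 157, 161, 168, 169, 167, 166, 164, 151, 115, 110, 109, 110, 112, 112, 113, 119, 122, 122, 122, 122, 125, 122, 121, 121, 122, 124, 121, 121, 120, 122, 123, 120, 120, 123, 122, 121, 120, 120]
108 447 [146, 144, 146, 145, 145, 150, 161, 159, 139, 130, 130, 136, 164, 166, 166, 167, 165, 167, 1
[... 1977 characters left out ...]
3, 124, 124, 122, 122, 122, 114]
126 447 [99, 99, 98, 99, 97, 89, 42, 54, 95, 99, 100, 100, 99, 96, 77, 42, 78, 96, 100, 99, 98, 96, 86, 54, 37, 41, 44, 49, 53, 52, 48, 56, 58, 75, 119, 122, 121, 124, 121, 122, 112, 56, 67, 117, 123, 123, 120, 123, 120, 96]
128 447 [99, 98, 97, 99, 93, 72, 44, 79, 95, 94, 97, 97, 97, 93, 48, 44, 94, 95, 95, 87, 88, 83, 72, 44, 38, 37, 47, 55, 52, 53, 52, 51, 61, 92, 118, 121, 122, 121, 121, 114, 75, 50, 99, 121, 120, 119, 120, 121, 114, 59]
130 447 [95, 97, 97, 94, 91, 51, 57, 93, 97, 96, 94, 93, 99, 90, 49, 60, 93, 94, 90, 83, 82, 78, 51, 34, 31, 31, 49, 50, 53, 48, 50, 55, 66, 101, 116, 119, 120, 119, 117, 111, 62, 69, 111, 116, 116, 116, 114, 112, 96, 55]
```

The gap is about 18.5 px, or roughly 10 mm, so the target TCP y_v is about 176. I'll continue.

{"name": "play_rows", "arguments": {
  "plan": [
    [1, 6, 0, 0.008, -0.004, 0, -1],
    [1, 6, 0, 0.004, -0.003, 0, -1]
  ]
}}

```text
time_s: 14.77
eef_pos: [561.7, 241.2, 64.7]
ee_rot: [0.009, 0.996, -0.083, -0.003]
force: [-4.3, -15.0, 5.5]
grip_width: 0.111
```

{"name": "play_rows", "arguments": {
  "plan": [
    [0.7, 4, 0, 0.004, -0.002, 0, -1],
    [0.3, 2, 0, 0.002, 0, 0, -1]
  ]
}}

```text
time_s: 14.93
eef_pos: [562.0, 243.2, 64.7]
ee_rot: [0.01, 0.996, -0.083, -0.005]
force: [-3.6, -11.8, 4.0]
grip_width: 0.106
```

```bash
python3 - <<'E'
from h import *
s,m=st();print(tov(s["eef_pos"]))
E
```

```text
t 14.93 pos [562.  243.2  64.7] yaw_y -99.53 z [-0.011 -0.019 -1.   ] F [ -3.6 -11.8   4. ] T [-1.84  0.46 -0.  ] g 0.106 q [ 0.22  0.68  1.39 -0.02  1.09  1.97]
[  1.97208935 175.06361466]
```

{"name": "play_rows", "arguments": {
  "plan": [
    [0.3, 2, 0, 0.003, -0.002, 0, -1]
  ]
}}

```text
time_s: 15.02
eef_pos: [562.1, 243.2, 64.8]
ee_rot: [0.011, 0.996, -0.083, -0.005]
force: [-4.4, -13.3, 5.2]
grip_width: 0.107
```

{"name": "play_rows", "arguments": {
  "plan": [
    [0.2, 1.5, 0, 0.002, -0.001, 0, -1]
  ]
}}

```text
time_s: 15.1
eef_pos: [562.0, 242.7, 64.7]
ee_rot: [0.011, 0.996, -0.083, -0.005]
force: [-5.4, -13.5, 5.2]
grip_width: 0.106
```

```bash
python3 - <<'E'
from h import *
for i in range(3):
    s,m=st();print(tov(s["eef_pos"]));w=snap("wrist",f"9{i}")
q=proj(w,[*tow(67,54.4),26])[0];print(q)
u,v=map(int,q)
x0=min(u-40,412);cv2.imwrite("pics/z9.png",crop(w,x0,max(v-35,0),100,70,8));print(x0,v-35)
E
```

```text
t 15.1 pos [562.  242.7  64.7] yaw_y -99.54 z [-0.012 -0.022 -1.   ] F [ -5.4 -13.5   5.2] T [-1.79  0.54  0.02] g 0.106 q [ 0.22  0.68  1.39 -0.02  1.09  1.97]
[  1.96831942 174.55863882]
t 15.15 pos [561.9 242.6  64.7] yaw_y -99.54 z [-0.012 -0.022 -1.   ] F [ -3.7 -11.9   5.2] T [-1.86  0.56 -0.03] g 0.108 q [ 0.22  0.68  1.39 -0.02  1.09  1.97]
[  1.96525197 174.44520231]
t 15.2 pos [561.9 242.6  64.8] yaw_y -99.54 z [-0.012 -0.022 -1.   ] F [ -4.9 -12.1   4. ] T [-1.86  0.52  0.02] g 0.103 q [ 0.22  0.68  1.39 -0.02  1.09  1.97]
[  1.97468508 174.44237766]
[477.18911009 112.11633645]
412 77
```

View pics/z9.png

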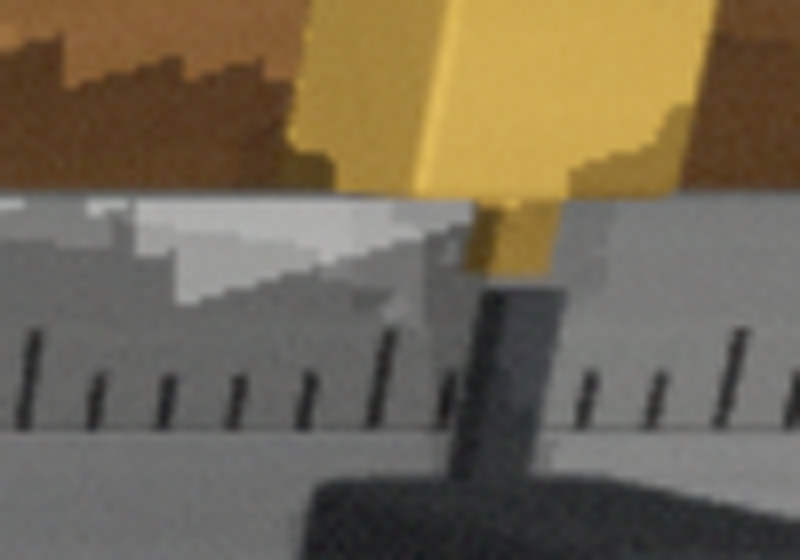

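At TCP y_v 174.4 the pointer at crop (534,290) trails the tongue at (515,290) by about 19 crop px, or about 1.3 mm. TCP travel of 43.4 mm against the measured 44.6 mm gives 1.2 mm, which agrees. I'll make a final nudge, allowing for about 2 mm of spring sag.

{"name": "play_rows", "arguments": {
  "plan": [
    [0.6, 3.4, 0, 0.003, -0.002, 0, -1]
  ]
}}

```text
time_s: 15.33
eef_pos: [562.1, 243.5, 64.7]
ee_rot: [0.012, 0.996, -0.083, -0.005]
force: [-4.9, -14.2, 5.6]
grip_width: 0.109
```

```bash
python3 - <<'E'
from h import *
for i in range(4):
    s,m=st();print(tov(s["eef_pos"]));w=snap("wrist",f"10{i}")
g=cv2.cvtColor(w["img"],cv2.COLOR_BGR2GRAY)
tips(w,455,500,100,116)
for r in range(104,118): print(r,g[r,465:495].tolist())
E
```

```text
t 15.33 pos [562.1 243.5  64.7] yaw_y -99.56 z [-0.012 -0.024 -1.   ] F [ -4.9 -14.2   5.6] T [-2.18  0.69 -0.02] g 0.109 q [ 0.23  0.68  1.39 -0.02  1.09  1.97]
[  1.97625601 175.42258515]
t 15.38 pos [562.1 243.8  64.7] yaw_y -99.55 z [-0.012 -0.024 -1.   ] F [ -4.8 -13.7   5.6] T [-2.1   0.64 -0.01] g 0.107 q [ 0.23  0.68  1.39 -0.02  1.09  1.97]
[  1.97295216 175.70797589]
t 15.43 pos [562.1 243.8  64.8] yaw_y -99.55 z [-0.012 -0.023 -1.   ] F [ -5.1 -13.7   5.7] T [-2.05  0.63 -0.  ] g 0.106 q [ 0.23  0.68  1.39 -0.02  1.09  1.97]
[  1.96401944 175.70284741]
t 15.48 pos [562.1 243.8  64.7] yaw_y -99.54 z [-0.012 -0.023 -1.   ] F [ -4.4 -13.2   5. ] T [-2.01  0.65 -0.01] g 0.105 q [ 0.23  0.68  1.39 -0.02  1.09  1.97]
[  1.95864702 175.72780515]
Y 100 455 498 44; Y 101 464 495 31; Y 102 474 483 10; Y 103 473 483 11; Y 104 473 483 11; Y 105 473 483 11; Y 106 474 482 9; Y 107 473 482 10; Y 108 472 482 11; Y 109 473 482 10; Y 110 472 481 9; 
104 [91, 83, 83, 89, 87, 85, 84, 84, 70, 63, 66, 87, 113, 117, 119, 120, 118, 117, 117, 113, 110, 110, 110, 112, 114, 117, 121, 126, 121, 121]

[... 1150 characters left out ...]
1, 121, 121]
113 [88, 85, 88, 88, 88, 86, 82, 52, 45, 44, 56, 66, 65, 67, 70, 70, 82, 94, 107, 111, 111, 113, 111, 114, 121, 122, 119, 126, 122, 122]
114 [92, 87, 86, 84, 84, 84, 69, 42, 38, 38, 51, 61, 61, 61, 62, 63, 71, 86, 108, 113, 110, 112, 121, 121, 123, 122, 123, 121, 122, 121]
115 [93, 89, 89, 90, 86, 85, 66, 41, 32, 41, 57, 65, 62, 66, 63, 65, 71, 101, 114, 120, 121, 123, 125, 121, 123, 124, 124, 122, 119, 122]
116 [86, 86, 89, 87, 88, 81, 53, 29, 39, 39, 63, 66, 63, 63, 65, 64, 74, 108, 122, 122, 121, 122, 124, 122, 122, 121, 121, 125, 123, 122]
117 [91, 91, 90, 89, 90, 86, 51, 36, 35, 45, 60, 65, 63, 66, 61, 65, 79, 123, 126, 124, 124, 124, 127, 123, 125, 125, 125, 123, 124, 125]
```

Tongue (472–482 at row 110) and pointer (471.5–481.5 at row 114) now coincide, and the hold is stable. One last check of the rest of the scene.

```bash
python3 - <<'E'
from h import *
a0=load("scene0");a=snap("scene","11");b=snap("side","11")
o=np.zeros((600,800,3),np.uint8);o[:384,:512]=a["img"];o[:200,520:800]=crop(b,300,110,70,50,4);o[210:410,520:800]=crop(a,115,150,70,50,4);o[420:600,:400]=crop(a,210,175,100,45,4);o[420:600,400:]=crop(b,230,195,100,45,4)
cv2.imwrite("pics/x11.png",o)
d=np.abs(a["img"].astype(int)-a0["img"]).max(2)
for n,(x,y,w,h) in dict(tin=(66,218,44,44),brayer=(226,264,60,80),block=(366,164,56,36),scraper=(122,160,42,30)).items(): print(n,(d[y:y+h,x:x+w]>40).mean().round(3))
E
```

```text
tin 0.0
brayer 0.0
block 0.019
scraper 0.457
```

View pics/x11.png

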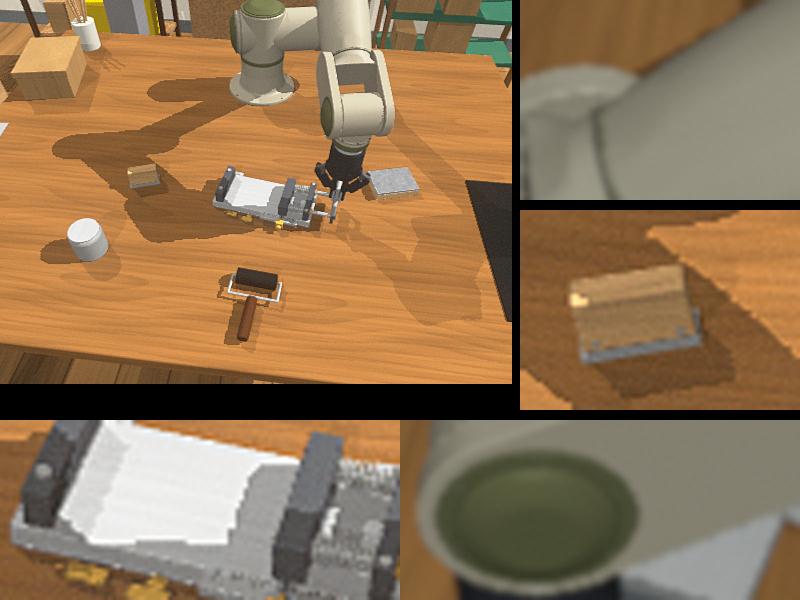

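The scraper stands upright at its old spot at (143,177), the bed is empty, and the tin, brayer and lino block are in place. I'm handing it in.

```bash
python3 -c "
from h import *
from rig import ctrl
s,m=st();print(tov(s['eef_pos']));print(ctrl.finish_job())"
```

```text
t 15.63 pos [562.1 243.8  64.7] yaw_y -99.55 z [-0.012 -0.023 -1.   ] F [ -3.6 -12.1   5. ] T [-1.98  0.62  0.04] g 0.11 q [ 0.23  0.68  1.39 -0.02  1.09  1.97]
[  1.96034477 175.70708888]
the job is handed in; nothing more can be done
None
```

I swept the trimmings off the vise bed with the scraper and stood it back upright at its old place on the bench. Then I drew the jaw out about 44.5 mm and handed the job in at 15.6 s, still holding it there against about 12–13 N of spring pull.

What the last checks showed:
- **Pointer and index:** they agree within about 0.3 px (about 0.2 mm) in the wrist camera. This matches the travel I worked out separately, 44.6 mm. It relies on both tips being at the same height, which parallax only confirmed to about 1 mm.
- **Hold:** the pose stayed steady through the last readings, within about 0.03 mm.
- **Bed:** empty. The trimmings lie on the bench beside the vise's +x edge in two small piles. I could not count all four pieces separately.
- **Rider:** not touched. It stayed within about 0.5 mm of where I first measured it.
- **Tin, brayer and lino block:** the tin and brayer show no change in the scene camera. The block region differs by 2% of pixels; I took that to be the arm's shadow and saw no displacement.
- **Not confirmed:** the arm blocked the side camera at the end, so the scraper's final stance is confirmed from the scene camera only.

The first grip on the scraper came out too high, so I let go and regripped it lower before lifting.

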